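# Clamp the specimen cell and hold the test coupler on its tilted nipple

### The arm

A 6-joint arm with a two-finger parallel gripper is mounted at the origin on the work surface. World frame = base frame: x ahead of the robot, y to its left, z up, the work surface at z = 0. Lengths are in m, angles in rad, forces in N, time in s.
With the tool pointing down it reaches from about 0.25 to 0.775 m from the base axis. Payload 4 kg.
Tool frame: the origin (TCP) lies at the very end of the fingers, on their centre line; the grasp point (between the pads) lies grip_point_offset behind it (grip_point_offset is the distance from the TCP to the grasp point, in m); x points along the fingers, y is the direction in which the jaws open and shut, and the axes are right-handed (so a half turn about x gives the same grasp; the last joint's range is limited). The gripper opens to 94 mm and grips with 3 to 60 N. Pads are 16 mm wide; open, the fingers measure 119 mm over their backs; the gripper's body (75 mm by 177 mm) begins 78 mm behind the grasp point.
Start: joints at [-1.43, 0.087, 1.371, -0, 1.684, -0.103], TCP at [0.133, -0.534, 0.206] pointing down, gripper open.
Joint ranges: [-3.1, 3.1], [-0.76, 2.03], [0.27, 2.55], [-1.08, 4.22], [0.17, 2.65], [-2.57, 2.57]. Speed limits (rad/s): [2.79, 2.79, 3.14, 3.14, 3.14, 3.14].

### API

Orientations are given as a unit quaternion [w, x, y, z].
In Python, from plant import state, get_image, job_done, cut_out, grip_point_offset gives the robot as it stands.
- The arm moves only by the tool step_arm, never from a script. Its argument "deltas" is text: rows parted by semicolons, each of 7 numbers parted by spaces: the shift along the tool's x, y, z in cm, then the turn, a rotation vector about the tool's x, y, z in degrees, then the finger opening in cm, from 0 to 9.4. In form: tx ty tz wx wy wz grip; .... A call has 1 to 5 rows; each row is the pose to reach, as a shift and turn from the pose commanded when the call began, along the tool's axes at that moment; what a row does not reach only later rows make up. A row lasts 1/8 s, in which the tool goes at most 62.5 mm and 10.7 degrees, less where a joint would pass 70% of its speed; a pose out of reach is approached as far as the arm can. A call with a gripper value outside its range is refused whole. The fingers move at their own pace and stop on an object; "squeeze" is the grip in N (left out, the last holds). Time passes only in rows, so rows that repeat a pose let the fingers close. It gives the time, the measured TCP pose, the force and the opening at its end, in the units of the state.
- state(): the state, without advancing time (a new reading comes with each control period).
- get_image(name): name is "scene" or "side" or "wrist"; returns a dict with "frame" (420x560x3 uint8, red, green, blue), "depth" (420x560 float32, m along the optical axis (not along the pixel's ray), 0 where there is no reading), "K" (3x3 intrinsics, pixels), "world_from_camera" (4x4, takes a point from camera to world coordinates). Camera axes: x right, y down, z forward; pixel columns grow to the right and rows downward; lengths in m; the calibration is good to about 2 mm. A picture is of the moment at which its call begins.
- job_done(): hands the job in, once; it reports no verdict.
Trained networks look in a picture, given as the dict that the camera call returned (one of the last four; its "shot" number tells which), for a name from the list of things; names that differ only in an ending like _2 or _b are one class to them, and where a whole thing is asked for, a point or a joint stands for the part that bears it (a point fixed in the world has none). Each returns a list of dicts, best first, with "confidence" (0 to 1); they miss things now and then, are a little off and sometimes report something else, mostly with a low value. They report only what shows in the picture. A call takes as long as a camera call.
- cut_out(picture, query): "mask" (420x560 bool, what is visible of it) and "xy" ([column, row] in pixels, amid what is visible of it).
The state is a dict: "time_s": time; "joint_positions": joint angles; "qd": joint speeds; "effort": joint torques, N m; "position": TCP position; "ee_rot": TCP orientation; "ft_force": force on the tool from outside, world axes, zero at the start; "moment": the same for the moment, N m; "gripper_width": finger opening in m.
Only numpy, scipy, OpenCV 4.12 (cv2) and the standard library are available. Lean on these libraries where they do the work, as an engineer would, in place of code of your own. Each camera call takes 0.05 s, during which the arm holds its last target. There are 200 camera calls.

### The job

Turn the crank of the small bench vise clockwise until its jaw clamps the aluminium specimen cell tight against the fixed jaw. Then pick up the steel test coupler and press it squarely onto the cell's tilted nipple until the sprung collar snaps all the way in, and finish like that, still gripping the coupler and holding it down against the spring. Leave the bottle, the slide box and the beaker where they are.

Things in the scene. Friction and masses are not known exactly. Their poses are not given: they have to be found in the camera images.
- vise: Bench vise, fixed: dark steel bed 185 x 100 mm, 22 mm high. Origin on the bench under the bed; the jaw slides along the vise's x; z up. Fixed steel jaw at the +x end, clamping face at x = +45 mm; both jaws are 64 mm wide (y) and stand 30 mm above the bed. On the +y side, on an 18 mm high foot, stands the crank's white housing (48 mm wide, 55 mm high).
- jaw: Sliding steel jaw of the vise, 22 x 64 x 30 mm. Origin at the bottom middle of its clamping face, on the bed's top; its x points toward the fixed jaw. It moves 8 mm for each radian of the crank and stands wide open at vise x = -35 mm (crank 0).
- crank (a joint): Crank angle in rad: 0 = jaw wide open; grows turning clockwise seen from above, which closes the jaw. With the cell against the fixed jaw the sliding jaw touches it at 3.75. Turning takes 7 to 10 N at the knob; once the jaw bears on the cell the crank stops and the push rises (about 18 N clamps tight). It stays where it is left.
- crank_axis (a point): Point on the crank's vertical turning axis, 90 mm above the bench, at x = -45 mm, y = +115 mm of the vise.
- knob (a point): Point on the axis of the crank's upright black knob, 90 mm above the bench. Knob: vertical cylinder 16 mm in diameter, 68 to 108 mm above the bench, on the end of the crank arm (its top at 68 mm), 40 mm from the turning axis. It spins freely on its pin, so a gripper can carry it round the circle without turning.
- block: The specimen cell: loose aluminium block 50 (x) x 44 (y) x 40 (z) mm, 0.28 to 0.56 kg, on the vise's bed between the jaws. Origin at the centre of its underside, x along the vise's x (a few degrees off until clamped). A round tilted boss on top carries the nipple. Clamped, its origin is at vise x = +20 mm.
- nipple (a point): Brass stem on the cell. Origin at its root, 50 mm above the cell's underside, centred; z runs out along the stem, leaning 0.45 rad from vertical to the cell's -x side (toward the robot). Stem 10 mm in diameter, 36 mm long, the last 6 mm tapering to 5 mm. A steel collar ring (24 mm wide, 6 mm thick) rides on it, outer face 14 mm from the origin when out.
- collar (a joint): How far the sprung collar is pushed in along the stem, in m: 0 = out, 0.008 = at its stop. Pushing it takes 3 N at first, rises to about 12 N near 3 mm, then snaps through: at the stop it pushes back with only about 7 N; it springs out again when let go.
- coupler: Steel hand coupler, 0.15 to 0.31 kg, standing on its mouth. Origin at the mouth's centre, z up its axis. Lower 40 mm: cylinder 30 mm in diameter with a bore 15 mm wide, 36 mm deep from the mouth. Above, from 40 to 84 mm: dark square neck 24 x 24 mm, flats facing its x and y, for gripping; a 4 mm brass button on top. The mouth's rim pushes the collar.
- oil: Bystander: amber bottle, 40 mm in diameter, 75 mm high, origin at the centre of its underside.
- slidebox: Bystander: grey slide box 85 x 100 x 26 mm, origin at the centre of its underside.
- beaker: Bystander: glass beaker 56 mm in diameter, 70 mm high, origin at the centre of its underside.

How it is judged:
By the outcome, as a careful person would: the job done as asked, in the order asked, and still so for the second after the job is handed in, while the arm keeps its last pose, push and grip.
It also fails if it takes over 64 s, if anything falls off the work surface, if the arm or the gripper's body presses on something with over 40 N, if the wrist force passes 120 N, or if a joint passes its speed limit or range.

## Working session

There is one attempt and no reset: what is moved stays moved. The work goes in short steps, Python scripts to look and compute and a tool call to move; the robot and the scene stay as the last step left them, time stands still between calls to the robot, and variables do not carry over. Pictures are saved under pics/ and viewed, about 8 in all and at most 12, crops included, and the job is handed in when it is done.

Besides the shell and the picture viewer there is one more tool, called after "Emit:" as name(argument=value, ...) on one line, values as JSON. step_arm: Moves the arm, as the interface text tells. Its arguments: {"type":"object","properties":{"deltas":{"type":"string"},"squeeze":{"type":"number"}},"required":["deltas"]}

```bash
ls; mkdir -p pics; cat > h.py <<'E'
import numpy as np, cv2
from scipy.spatial.transform import Rotation as R
from plant import state, get_image, job_done, cut_out, grip_point_offset
def cloud(p):
    d=p["depth"];K=np.array(p["K"]);T=np.array(p["world_from_camera"])
    v,u=np.mgrid[:d.shape[0],:d.shape[1]]
    c=np.stack([(u-K[0,2])/K[0,0]*d,(v-K[1,2])/K[1,1]*d,d],-1)
    w=c@T[:3,:3].T+T[:3,3]; w[d==0]=np.nan
    return w
def save(p,n): cv2.imwrite("pics/"+n+".png",p["frame"][:,:,::-1])
def pts(p,q):
    r=cut_out(p,q)
    if not r: return None,0,None
    w=cloud(p)[r[0]["mask"].astype(bool)]
    return w[~np.isnan(w[:,0])],r[0]["confidence"],r[0]["xy"]
def rot(s): 
    q=s["ee_rot"]; return R.from_quat([q[1],q[2],q[3],q[0]])
E
python3 - <<'E'
from h import *
np.set_printoptions(precision=4,suppress=True)
print(grip_point_offset, state())
a=get_image("scene");b=get_image("side")
f=np.hstack([a["frame"],b["frame"]]);
save(a,"scene0");save(b,"side0")
for n,p in(("scene",a),("side",b)):
    print(n,np.array(p["world_from_camera"])[:3,3])
    for q in "vise jaw crank knob block nipple collar coupler oil slidebox beaker".split():
        w,c,xy=pts(p,q)
        if w is None: print(q,None);continue
        print(q,round(c,2),xy,len(w),np.median(w,0),np.percentile(w,2,axis=0),np.percentile(w,98,axis=0))
E
```

```text
pics
0.0188 {'time_s': 0.0, 'joint_positions': array([-1.4301,  0.0879,  1.3722, -0.    ,  1.6836, -0.1031]), 'qd': array([ 0.0017, -0.0001,  0.0011, -0.0016,  0.0004,  0.001 ]), 'effort': array([  0.0026, -34.0177, -30.2424,   0.0719,   0.0329,  -0.0002]), 'position': array([ 0.1327, -0.5332,  0.2043]), 'ee_rot': array([-0.0852, -0.7018, -0.0867,  0.7019]), 'ft_force': array([-0.8262,  0.4971,  0.2191]), 'moment': array([ 0.0012, -0.0042,  0.0344]), 'gripper_width': 0.09384037307072549}
scene [1.0993 0.2183 0.8516]
vise 0.64 [311.8, 221.1] 3004 [0.5583 0.05   0.0241] [ 0.4608 -0.0462  0.0039] [0.641  0.1757 0.0881]
jaw 0.76 [305.3, 206.5] 298 [0.5315 0.0404 0.0486] [0.5101 0.0004 0.0224] [0.5476 0.0709 0.0559]
crank 0.5 [349.4, 218.8] 196 [0.5541 0.156  0.0714] [0.5403 0.1241 0.0616] [0.5587 0.1792 0.11  ]
knob 0.76 [348.2, 217.5] 186 [0.5537 0.1596 0.072 ] [0.5392 0.1252 0.0646] [0.5586 0.1797 0.1101]
block 0.74 [288.1, 212.0] 494 [0.5763 0.0083 0.0628] [ 0.5319 -0.0242  0.0273] [0.5999 0.0296 0.1   ]
nipple 0.91 [288.5, 207.8] 430 [0.5769 0.0095 0.0634] [ 0.5512 -0.0198  0.0305] [
[... 847 characters left out ...]
.0103  0.0615] [ 0.54   -0.0235  0.0284] [0.5941 0.0182 0.1   ]
nipple 0.83 [264.8, 216.4] 440 [ 0.5676 -0.0108  0.0615] [ 0.543  -0.0236  0.0282] [0.5942 0.0184 0.0959]
collar 0.47 [244.7, 215.8] 241 [0.5252 0.0085 0.0503] [ 0.5068 -0.0126  0.0207] [0.5445 0.1026 0.0573]
coupler 0.76 [246.3, 257.8] 401 [ 0.5167 -0.168   0.0494] [ 0.5027 -0.1725  0.0018] [ 0.5301 -0.1471  0.0902]
oil 0.73 [342.8, 287.1] 514 [ 0.7187 -0.2802  0.0439] [ 0.7031 -0.2889  0.0059] [ 0.7385 -0.2604  0.0773]
slidebox 0.94 [283.0, 363.0] 2674 [ 0.5731 -0.4331  0.027 ] [ 0.5276 -0.4772  0.0062] [ 0.6194 -0.3726  0.0293]
beaker 0.55 [269.7, 155.8] 340 [0.6158 0.3895 0.0467] [0.5896 0.3791 0.002 ] [0.6483 0.4888 0.0733]
```

```bash
python3 - <<'E'
import cv2,numpy as np
a=cv2.imread("pics/scene0.png")[140:300,140:480];b=cv2.imread("pics/side0.png")[140:300,140:480]
f=lambda x:cv2.resize(x,None,fx=1.85,fy=1.85,interpolation=cv2.INTER_CUBIC)
cv2.imwrite("pics/both.png",np.vstack([f(a),f(b)]))
E
```

```text
(no output)
```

View pics/both.png

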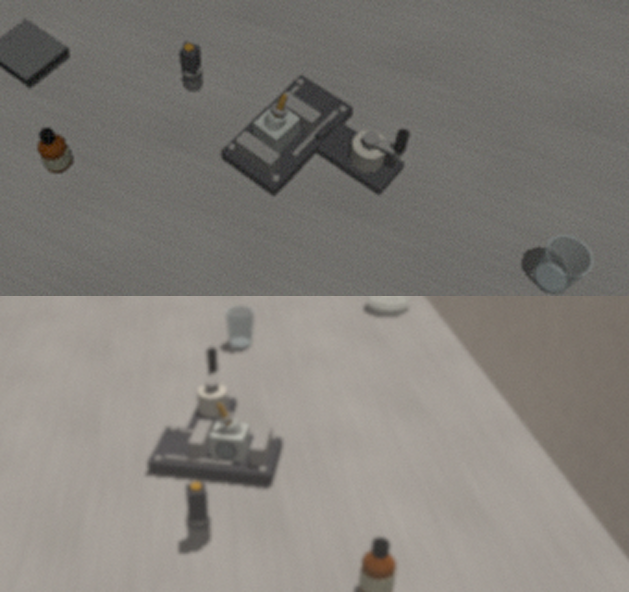

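The scene view shows the vise mid-frame, knob at about (348,217), and coupler at about (243,174). In the side view the coupler stands in front of the vise at (247,258). Scene's "coupler" detection was really the cell. Next I fit the bed.

```bash
cat >> h.py <<'E'
np.set_printoptions(precision=4,suppress=True)
E
python3 - <<'E'
from h import *
s=state();Rt=rot(s);print(Rt.as_matrix())
w=get_image("wrist");T=np.array(w["world_from_camera"])
print("cam in tool",Rt.inv().apply(T[:3,3]-s["position"]),"\n",Rt.as_matrix().T@T[:3,:3], w["K"][0])
for n in("scene","side"):
    p=get_image(n);c=cloud(p)
    r=c.reshape(-1,3);r=r[(abs(r[:,2]-.022)<.008)&(r[:,0]>.42)&(r[:,0]<.68)&(r[:,1]>-.08)&(r[:,1]<.08)]
    m=cv2.minAreaRect((r[:,:2]*1000).astype(np.float32));print(n,len(r),m,np.median(r[:,2]))
    for lo,hi,x0,x1,y0,y1,l in ((.075,.115,.48,.6,.08,.2,"knob"),(.028,.1,.46,.57,-.22,-.1,"coup"),(.095,.115,.48,.6,.08,.2,"knobtop")):
        r=c.reshape(-1,3);r=r[(r[:,2]>lo)&(r[:,2]<hi)&(r[:,0]>x0)&(r[:,0]<x1)&(r[:,1]>y0)&(r[:,1]<y1)]
        if len(r): print(l,len(r),r.mean(0),r.min(0),r.max(0))
E
```

```text
[[ 0.      0.2414 -0.9704]
 [-0.0001 -0.9704 -0.2414]
 [-1.      0.0001  0.    ]]
cam in tool [-0.179  -0.0003 -0.0769] 
 [[ 0.0016 -0.2599  0.9656]
 [ 1.     -0.     -0.0017]
 [ 0.0005  0.9656  0.2599]] [325.6992   0.     273.6531]
scene 1243 ((548.6965942382812, 21.577247619628906), (116.97775268554688, 187.0312042236328), 74.08772277832031) 0.023637484032348555
knob 83 [0.5544 0.1723 0.0967] [0.5449 0.1245 0.0751] [0.5595 0.1807 0.1119]
coup 210 [ 0.521  -0.1536  0.065 ] [ 0.5031 -0.169   0.0286] [ 0.5308 -0.1423  0.0917]
knobtop 49 [0.5534 0.1732 0.1057] [0.5449 0.1655 0.095 ] [0.5595 0.1805 0.1119]
side 993 ((548.127197265625, 13.935562133789062), (105.27662658691406, 185.19183349609375), 73.21029663085938) 0.02391201456856007
knob 59 [0.5519 0.1686 0.0952] [0.5452 0.1626 0.0758] [0.5589 0.1763 0.1118]
coup 295 [ 0.5168 -0.1657  0.0628] [ 0.5016 -0.1746  0.028 ] [ 0.5304 -0.1434  0.091 ]
knobtop 30 [0.5524 0.1691 0.1047] [0.5461 0.1629 0.0956] [0.5589 0.1763 0.1118]
```

Emit:
step_arm(deltas="-5.6 -52 -53 -60 0 0 9.4;-5.6 -52 -53 -60 0 0 9.4;-5.6 -52 -53 -60 0 0 9.4;-5.6 -52 -53 -60 0 0 9.4;-5.6 -52 -53 -60 0 0 9.4")

```text
time_s: 1.98
position: [0.2966, -0.2665, 0.2294]
ee_rot: [0.396, 0.586, 0.395, -0.586]
ft_force: [0.2, -0.4, -0.8]
gripper_width: 0.0941
```

```bash
cat >> h.py <<'E'
def go(p,M):
    "cm/deg step to world position p, tool matrix M, from the measured pose"
    s=state();r=rot(s)
    return np.r_[r.inv().apply(np.array(p)-s["position"])*100, np.degrees((r.inv()*R.from_matrix(M)).as_rotvec())].round(2)
def down(deg):
    "tool straight down, y axis at world angle deg"
    a=np.radians(deg);x=np.array([0,0,-1.]);y=np.array([np.cos(a),np.sin(a),0]);return np.c_[x,y,np.cross(x,y)]
E
python3 - <<'E'
from h import *
print(rot(state()).as_matrix()); print(go([.52,.10,.27],down(-17)))
E
```

```text
[[ 0.001   0.9272 -0.3746]
 [-0.0008 -0.3746 -0.9272]
 [-1.      0.0012  0.0004]]
[ -4.07   6.98 -42.35  -5.     0.03  -0.07]
```

Emit:
step_arm(deltas="-4 7 -42 -5 0 0 9.4;-4 7 -42 -5 0 0 9.4;-4 7 -42 -5 0 0 9.4;-4 7 -42 -5 0 0 9.4;-4 7 -42 -5 0 0 9.4")

```text
time_s: 2.6
position: [0.4606, -0.0018, 0.2588]
ee_rot: [0.42, 0.57, 0.419, -0.569]
ft_force: [0.7, -0.5, 0.6]
gripper_width: 0.0939
```

```bash
python3 - <<'E'
from h import *
print(go([.52,.10,.27],down(-17)))
E
```

```text
[ -1.12   2.65 -11.49  -0.3    0.01  -0.08]
```

Emit:
step_arm(deltas="-1 2.5 -11 0 0 0 4;-1 2.5 -11 0 0 0 4;-1 2.5 -11 0 0 0 4;-1 2.5 -11 0 0 0 4")

```text
time_s: 3.1
position: [0.5161, 0.0933, 0.268]
ee_rot: [-0.419, -0.569, -0.419, 0.57]
ft_force: [-1.0, -1.0, 0.3]
gripper_width: 0.0575
```

```bash
python3 - <<'E'
from h import *
p=get_image("wrist");save(p,"w1");c=cloud(p).reshape(-1,3);np.save("w1.npy",cloud(p))
def sel(lo,hi,x0,x1,y0,y1):
    return c[(c[:,2]>lo)&(c[:,2]<hi)&(c[:,0]>x0)&(c[:,0]<x1)&(c[:,1]>y0)&(c[:,1]<y1)]
k=sel(.098,.115,.5,.6,.13,.21);print("knobtop",len(k),k.mean(0),k.min(0),k.max(0),np.median(k,0))
b=sel(.056,.066,.5,.63,-.06,.06);print("blocktop",len(b),cv2.minAreaRect((b[:,:2]*1000).astype(np.float32)))
b=sel(.018,.027,.42,.68,-.08,.1);print("bed",len(b),cv2.minAreaRect((b[:,:2]*1000).astype(np.float32)))
for q in ("knob","nipple","collar","block","jaw","coupler"):
    w,cf,xy=pts(p,q)
    if w is not None and len(w): print(q,cf,xy,len(w),np.median(w,0),np.percentile(w,2,axis=0),np.percentile(w,98,axis=0))
E
```

```text
knobtop 198 [0.5525 0.1736 0.1076] [0.5451 0.1661 0.1029] [0.56   0.1813 0.11  ] [0.5525 0.1736 0.1076]
blocktop 734 ((568.6947021484375, 4.646522521972656), (43.83411407470703, 50.25056076049805), 71.87171173095703)
bed 5542 ((553.3304443359375, 32.15202331542969), (135.83058166503906, 184.7758026123047), 73.96257019042969)
knob 0.94 [287.6, 128.4] 770 [0.5506 0.1511 0.0695] [0.5403 0.1256 0.0551] [0.5589 0.1792 0.1089]
nipple 0.8 [329.9, 227.0] 1330 [0.568  0.0169 0.061 ] [ 0.5406 -0.0125  0.022 ] [0.5967 0.0321 0.0844]
collar 0.51 [292.9, 202.9] 11257 [0.5406 0.0496 0.022 ] [ 0.4629 -0.0285  0.016 ] [0.6331 0.1727 0.0708]
block 0.92 [330.8, 231.0] 1274 [0.568  0.017  0.0611] [ 0.541  -0.0086  0.025 ] [0.5955 0.0319 0.0823]
jaw 0.78 [297.5, 223.1] 1178 [0.5291 0.0327 0.051 ] [ 0.5115 -0.0086  0.0216] [0.5472 0.0716 0.0529]
coupler 0.8 [328.4, 362.8] 268 [ 0.5171 -0.1531  0.0834] [ 0.5055 -0.1658  0.0032] [ 0.5288 -0.1426  0.088 ]
```

View pics/w1.png

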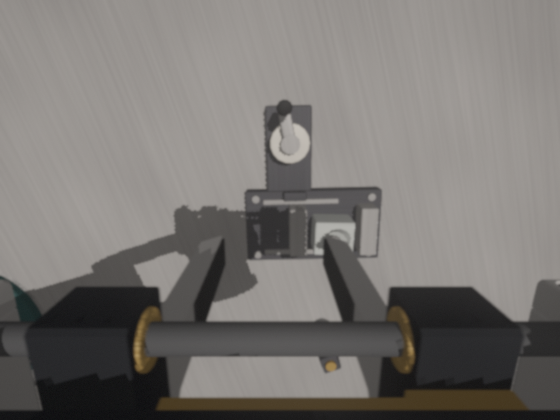

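The wrist view shows the knob at (285,108), the hub at (290,143), the cell at (335,235) beside the fixed jaw at (370,230), and the coupler at (330,365), behind the fingers.

```bash
python3 - <<'E'
from h import *
w=np.load("w1.npy");c=w.reshape(-1,3)
np.set_printoptions(precision=4,suppress=True)
def sel(lo,hi,x0,x1,y0,y1):
    return c[(c[:,2]>lo)&(c[:,2]<hi)&(c[:,0]>x0)&(c[:,0]<x1)&(c[:,1]>y0)&(c[:,1]<y1)]
for v,u in((143,290),(125,287),(160,290),(150,305),(225,369),(215,300)): print(u,v,w[v,u])
h=sel(.048,.064,.5,.58,.09,.17)
print("housing",len(h),cv2.minEnclosingCircle((h[:,:2]*1000).astype(np.float32)),np.median(h[:,2]))
h=sel(.0655,.08,.5,.58,.09,.15)
print("hub",len(h),cv2.minEnclosingCircle((h[:,:2]*1000).astype(np.float32)),np.median(h[:,2]),h[:,2].max())
b=sel(.018,.027,.42,.68,-.08,.065);b=b
# bed corner: rotate and extents
for yaw in(-15.5,-16,-16.5,-17):
    a=np.radians(yaw);Rm=np.array([[np.cos(a),np.sin(a)],[-np.sin(a),np.cos(a)]])
    q=b[:,:2]@Rm.T
    hx,_=np.histogram(q[:,0],np.arange(.4,.68,.002)); e=np.where(hx>12)[0]
    fj=sel(.046,.06,.59,.65,-.06,.04)[:,:2]@Rm.T
    mj=sel(.046,.06,.5,.55,-.02,.08)[:,:2]@Rm.T
    print(yaw,np.percentile(q[:,0],[.5,99.5]),len(fj),fj.min(0),fj.max(0),np.ptp(fj,0),mj.min(0),mj.max(0),np.ptp(mj,0))
E
```

```text
290 143 [0.5494 0.1354 0.0708]
287 125 [0.5519 0.1553 0.0678]
290 160 [0.544  0.1149 0.0553]
305 150 [0.5645 0.1209 0.0549]
369 225 [0.6166 0.0052 0.0521]
300 215 [0.5363 0.0439 0.0514]
housing 822 ((549.0831909179688, 133.88217163085938), 23.930837631225586) 0.05468328690820953
hub 357 ((549.6090698242188, 137.2936553955078), 13.941226959228516) 0.06955441766567655 0.07268986372354519
-15.5 [0.4326 0.6157] 865 [0.5632 0.1288] [0.604  0.1922] [0.0408 0.0633] [0.4912 0.129 ] [0.5243 0.1931] [0.0331 0.0641]
-16 [0.4313 0.6143] 865 [0.5616 0.1341] [0.6028 0.1973] [0.0411 0.0632] [0.4896 0.1334] [0.5229 0.1974] [0.0333 0.064 ]
-16.5 [0.4301 0.6128] 865 [0.56   0.1393] [0.6015 0.2025] [0.0414 0.0632] [0.488  0.1378] [0.5215 0.2018] [0.0335 0.064 ]
-17 [0.4286 0.6114] 865 [0.5584 0.1443] [0.6001 0.2076] [0.0417 0.0633] [0.4862 0.1421] [0.5201 0.2062] [0.0338 0.064 ]
```

```bash
python3 - <<'E'
from h import *
print(go([.5525,.1736,.15],down(-17)),go([.5525,.1736,.076],down(-17)))
E
```

```text
[11.85  1.05 -8.78 -0.4  -0.   -0.03] [19.25  1.05 -8.78 -0.4  -0.   -0.03]
```

Emit:
step_arm(deltas="6 1.05 -6 0 0 0 4.2;11.8 1.05 -8.8 0 0 0 4.2;14 1.05 -8.8 0 0 0 4.2;19.2 1.05 -8.8 0 0 0 4.2;19.2 1.05 -8.8 0 0 0 4.2")

```text
time_s: 4.08
position: [0.5487, 0.1736, 0.071]
ee_rot: [-0.417, -0.566, -0.421, 0.573]
ft_force: [0.1, -0.9, 0.4]
gripper_width: 0.0423
```

```bash
python3 - <<'E'
from h import *
s=state();print(s["position"],s["ft_force"],s["gripper_width"],go([.5525,.1736,.076],down(-17)))
p=get_image("wrist");save(p,"w2")
E
```

```text
[0.5487 0.1736 0.071 ] [ 0.0908 -0.858   0.3651] 0.042292921842375514 [-0.51  0.36 -0.11 -0.33  0.33  0.57]
```

View pics/w2.png

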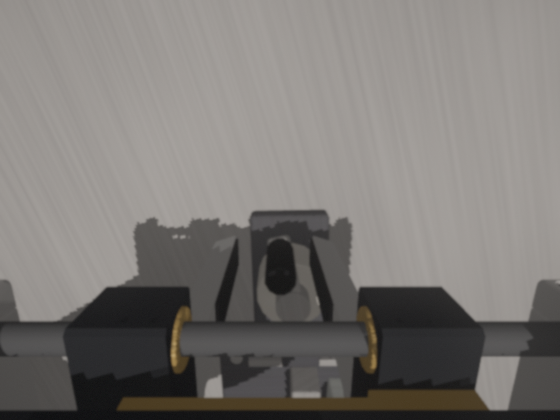

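The knob stands between the open fingers at about (281,268), with nothing touching.

Emit:
step_arm(deltas="-0.2 0.2 0 0 0 0 4.2;-0.2 0.2 0 0 0 0 4.2")

```text
time_s: 4.38
position: [0.5568, 0.1742, 0.0818]
ee_rot: [0.42, 0.572, 0.418, -0.568]
ft_force: [-0.8, -0.1, 0.8]
gripper_width: 0.0418
```

```bash
python3 - <<'E'
from h import *
s=state();print(s["position"],s["ft_force"],go([.5525,.1736,.076],down(-17)))
E
```

```text
[0.5568 0.1742 0.0818] [-0.7648 -0.1056  0.7677] [ 0.58 -0.4   0.19 -0.35 -0.17 -0.32]
```

Emit:
step_arm(deltas="0 0 0 0 0 0 4.2;0 0 0 0 0 0 4.2;0 0 0 0 0 0 4.2")

```text
time_s: 4.75
position: [0.5545, 0.1741, 0.0783]
ee_rot: [0.419, 0.57, 0.419, -0.57]
ft_force: [-0.3, 0.3, 0.2]
gripper_width: 0.0419
```

```bash
python3 - <<'E'
from h import *
s=state();print(s["position"],s["ft_force"],go([.5525,.1736,.076],down(-17)))
E
```

```text
[0.5545 0.1741 0.0783] [-0.3112  0.2525  0.21  ] [ 0.23 -0.18  0.11 -0.32  0.   -0.01]
```

Emit:
step_arm(deltas="0.2 -0.15 0.1 0 0 0 4.2;0.2 -0.15 0.1 0 0 0 1.0;0.2 -0.15 0.1 0 0 0 1.0;0.2 -0.15 0.1 0 0 0 1.0;0.2 -0.15 0.1 0 0 0 1.0", squeeze=45)

```text
time_s: 5.38
position: [0.5521, 0.1738, 0.0761]
ee_rot: [-0.419, -0.569, -0.419, 0.57]
ft_force: [-2.7, -0.1, 0.8]
gripper_width: 0.0154
```

```bash
cat > arc.py <<'E'
import sys
from h import *
# circle targets in tool cm, relative to grip position k0 at a0
s=state();r=rot(s);c=np.array([.549,.134]);print(s["position"],s["ft_force"],s["gripper_width"])
k=s["position"][:2];d=k-c;a=np.degrees(np.arctan2(d[1],d[0]));print("angle",a,"r",np.hypot(*d))
for da in map(float,sys.argv[1:]):
    t=np.radians(a-da);q=c+.04*np.array([np.cos(t),np.sin(t)])
    print(da,(r.inv().apply(np.r_[q,.076]-s["position"])*100).round(2))
E
python3 arc.py 8 16 24 32 40
```

```text
[0.5521 0.1738 0.0761] [-2.7036 -0.1078  0.7813] 0.015356312615566884
angle 85.4718097356125 r 0.039897468828866495
8.0 [ 0.01  0.55 -0.1 ]
16.0 [ 0.01  1.11 -0.1 ]
24.0 [ 0.01  1.66 -0.03]
32.0 [0.01 2.2  0.11]
40.0 [0.01 2.71 0.33]
```

Emit:
step_arm(deltas="0 0.55 -0.1 0 0 0 1;0 1.1 -0.1 0 0 0 1;0 1.65 -0.03 0 0 0 1;0 2.2 0.11 0 0 0 1;0 2.7 0.33 0 0 0 1")

```text
time_s: 6.0
position: [0.5746, 0.1643, 0.076]
ee_rot: [-0.417, -0.568, -0.422, 0.571]
ft_force: [-8.4, 4.7, 3.8]
gripper_width: 0.0155
```

```bash
python3 arc.py 8 16 24 32 40
```

```text
[0.5746 0.1643 0.076 ] [-8.4057  4.7183  3.7682] 0.015506362020197874
angle 49.776989008755216 r 0.03967389265669535
8.0 [-0.    0.51  0.22]
16.0 [-0.01  0.97  0.54]
24.0 [-0.01  1.38  0.92]
32.0 [-0.01  1.73  1.36]
40.0 [-0.02  2.01  1.84]
```

```bash
cat > arc2.py <<'E'
import numpy as np
y=np.array([np.cos(np.radians(-17)),np.sin(np.radians(-17))]);z=np.array([y[1],-y[0]])
P=lambda a:4*np.array([np.cos(np.radians(a)),np.sin(np.radians(a))])
a=45.5
while a>-60:
    print(a,[tuple(np.round([(P(a-d)-P(a))@y,(P(a-d)-P(a))@z],2)) for d in(8,16,24,32,40)]);a-=40
E
python3 arc2.py
```

```text
45.5 [(np.float64(0.48), np.float64(0.29)), (np.float64(0.91), np.float64(0.65)), (np.float64(1.28), np.float64(1.06)), (np.float64(1.6), np.float64(1.52)), (np.float64(1.85), np.float64(2.02))]
5.5 [(np.float64(0.18), np.float64(0.53)), (np.float64(0.28), np.float64(1.08)), (np.float64(0.3), np.float64(1.64)), (np.float64(0.25), np.float64(2.19)), (np.float64(0.12), np.float64(2.73))]
-34.5 [(np.float64(-0.2), np.float64(0.52)), (np.float64(-0.48), np.float64(1.0)), (np.float64(-0.82), np.float64(1.45)), (np.float64(-1.22), np.float64(1.84)), (np.float64(-1.67), np.float64(2.17))]
```

Emit:
step_arm(deltas="0 0.48 0.29 0 0 0 1;0 0.91 0.65 0 0 0 1;0 1.28 1.06 0 0 0 1;0 1.6 1.52 0 0 0 1;0 1.85 2.02 0 0 0 1")

```text
time_s: 6.62
position: [0.5877, 0.1417, 0.0761]
ee_rot: [0.417, 0.57, 0.422, -0.568]
ft_force: [-3.9, 9.3, 1.7]
gripper_width: 0.0151
```

Emit:
step_arm(deltas="0 0.18 0.53 0 0 0 1;0 0.28 1.08 0 0 0 1;0 0.3 1.64 0 0 0 1;0 0.25 2.19 0 0 0 1")

```text
time_s: 7.12
position: [0.5861, 0.1203, 0.0762]
ee_rot: [0.418, 0.572, 0.421, -0.567]
ft_force: [1.5, 10.1, -2.1]
gripper_width: 0.0152
```

```bash
python3 arc.py 8 16 24 32 40
```

```text
[0.5861 0.1203 0.0762] [ 1.5191 10.0878 -2.1226] 0.015175946144860222
angle -20.269525004766667 r 0.03952132603742475
8.0 [ 0.02 -0.02  0.56]
16.0 [ 0.01 -0.17  1.1 ]
24.0 [ 0.01 -0.38  1.61]
32.0 [ 0.   -0.67  2.09]
40.0 [-0.   -1.02  2.52]
```

Emit:
step_arm(deltas="0 -0.06 0.27 0 0 0 1;0 -0.13 0.54 0 0 0 1;0 -0.23 0.8 0 0 0 1;0 -0.33 1.06 0 0 0 1;0 -0.33 1.06 0 0 0 1")

```text
time_s: 7.75
position: [0.5805, 0.1099, 0.0763]
ee_rot: [0.419, 0.572, 0.42, -0.567]
ft_force: [3.2, 7.1, -2.3]
gripper_width: 0.0154
```

```bash
python3 arc.py; python3 - <<'E'
import numpy as np
y=np.array([np.cos(np.radians(-17)),np.sin(np.radians(-17))]);z=np.array([y[1],-y[0]])
P=lambda a:4*np.array([np.cos(np.radians(a)),np.sin(np.radians(a))])
a=-42.5
print([(-42.5-d,np.round([(P(a-d)-P(a))@y,(P(a-d)-P(a))@z],2)) for d in(4,8,12,16,20)])
E
```

```text
[0.5805 0.1099 0.0763] [ 3.1525  7.0924 -2.3012] 0.015363330282785066
angle -37.43455274202196 r 0.03962989139763165
[(-46.5, array([-0.13,  0.25])), (-50.5, array([-0.27,  0.49])), (-54.5, array([-0.44,  0.71])), (-58.5, array([-0.61,  0.93])), (-62.5, array([-0.81,  1.13]))]
```

Emit:
step_arm(deltas="0 -0.13 0.25 0 0 0 1;0 -0.27 0.49 0 0 0 1;0 -0.36 0.6 0 0 0 1;0 -0.44 0.71 0 0 0 1")

```text
time_s: 8.25
position: [0.5751, 0.104, 0.0763]
ee_rot: [0.419, 0.572, 0.419, -0.567]
ft_force: [5.6, 6.3, -4.2]
gripper_width: 0.0152
```

```bash
python3 arc.py
```

```text
[0.5751 0.104  0.0763] [ 5.6035  6.3274 -4.2411] 0.015175899573521343
angle -48.996779475281514 r 0.03972856573939287
```

Emit:
step_arm(deltas="0 -0.08 0.11 0 0 0 1;0 -0.17 0.22 0 0 0 1;0 -0.17 0.22 0 0 0 1")

```text
time_s: 8.62
position: [0.5732, 0.1025, 0.0763]
ee_rot: [0.419, 0.573, 0.419, -0.566]
ft_force: [6.0, 5.9, -5.0]
gripper_width: 0.0152
```

```bash
python3 arc.py
```

```text
[0.5732 0.1025 0.0763] [ 6.0276  5.9404 -5.0288] 0.015224489853816978
angle -52.52153583556643 r 0.039747425029257905
```

Emit:
step_arm(deltas="0 -0.1 0.1 0 0 0 1;0 -0.2 0.2 0 0 0 1;0 -0.2 0.2 0 0 0 1")

```text
time_s: 9.0
position: [0.5726, 0.1021, 0.0764]
ee_rot: [0.42, 0.574, 0.419, -0.564]
ft_force: [11.6, 8.7, -7.4]
gripper_width: 0.0152
```

```bash
python3 arc.py
```

```text
[0.5726 0.1021 0.0764] [11.5595  8.6901 -7.4189] 0.015193460311496352
angle -53.499608659355026 r 0.03970163475313745
```

Emit:
step_arm(deltas="0 -0.15 0.15 0 0 0 1;0 -0.3 0.28 0 0 0 1;0 -0.3 0.28 0 0 0 1")

```text
time_s: 9.38
position: [0.5717, 0.1015, 0.0766]
ee_rot: [0.42, 0.577, 0.418, -0.562]
ft_force: [18.0, 11.6, -11.6]
gripper_width: 0.0154
```

```bash
python3 arc.py
```

```text
[0.5717 0.1015 0.0766] [ 17.955   11.5571 -11.6473] 0.015407921285474495
angle -54.98882130667626 r 0.03964598955669375
```

Clamped: the knob has stopped and the push is 21 N tangential. I'll unload, release and rise.

Emit:
step_arm(deltas="0 0.25 -0.25 0 0 0 1;0 0.5 -0.48 0 0 0 1;0 0.5 -0.48 0 0 0 1;0 0.5 -0.48 0 0 0 3.6;0 0.5 -0.48 0 0 0 3.6")

```text
time_s: 10.0
position: [0.5703, 0.0994, 0.0762]
ee_rot: [-0.419, -0.569, -0.419, 0.57]
ft_force: [0.2, 0.7, -0.6]
gripper_width: 0.032
```

```bash
python3 arc.py
```

```text
[0.5703 0.0994 0.0762] [ 0.1868  0.7279 -0.619 ] 0.03201282228305473
angle -58.42221879615971 r 0.04061971113793568
```

Emit:
step_arm(deltas="-4 0 0 0 0 0 3.6;-9 0 0 0 0 0 3.6;-14 0 5 0 0 0 9.4;-18 -1 10 0 0 0 9.4;-20 -2 15 0 0 0 9.4")

```text
time_s: 10.62
position: [0.5072, -0.0371, 0.2778]
ee_rot: [0.42, 0.57, 0.418, -0.569]
ft_force: [1.0, -1.0, -0.1]
gripper_width: 0.0624
```

```bash
python3 - <<'E'
from h import *
print(state()["position"],go([.53,-.11,.28],down(-17)))
E
```

```text
[ 0.5072 -0.0371  0.2778] [-0.2   4.34  6.28 -0.28  0.02 -0.2 ]
```

Emit:
step_arm(deltas="0 2 3.3 0 0 0 9.4;0 4.3 6.3 0 0 0 9.4;0 4.3 6.3 0 0 0 9.4;0 4.3 6.3 0 0 0 9.4;0 4.3 6.3 0 0 0 9.4")

```text
time_s: 11.25
position: [0.5296, -0.1076, 0.2755]
ee_rot: [0.419, 0.569, 0.419, -0.569]
ft_force: [-0.2, -0.6, 0.5]
gripper_width: 0.0937
```

```bash
python3 - <<'E'
from h import *
print(state()["position"])
p=get_image("wrist");save(p,"w3");w=cloud(p);np.save("w3.npy",w);c=w.reshape(-1,3)
def sel(lo,hi,x0,x1,y0,y1):
    return c[(c[:,2]>lo)&(c[:,2]<hi)&(c[:,0]>x0)&(c[:,0]<x1)&(c[:,1]>y0)&(c[:,1]<y1)]
for n,a in (("blocktop",(.057,.066,.5,.64,-.06,.06)),("nip",(.085,.11,.52,.62,-.04,.05)),("neck",(.078,.088,.49,.55,-.2,-.12)),("button",(.086,.095,.49,.55,-.2,-.12)),("body",(.035,.044,.49,.55,-.2,-.12))):
    b=sel(*a)
    if len(b)>3: print(n,len(b),b.mean(0),b.min(0),b.max(0),cv2.minAreaRect((b[:,:2]*1000).astype(np.float32)))
b=sel(.066,.115,.52,.62,-.04,.05)
for z in np.arange(.068,.11,.004):
    q=b[abs(b[:,2]-z)<.002]
    if len(q): print(round(z,3),len(q),q.mean(0),np.ptp(q,0))
E
```

```text
[ 0.5296 -0.1076  0.2755]
blocktop 1149 [0.578  0.0016 0.0619] [ 0.5498 -0.0252  0.058 ] [0.6075 0.0292 0.066 ] ((578.7847900390625, 2.2552051544189453), (43.80514907836914, 49.496856689453125), 72.86412048339844)
nip 286 [0.5744 0.0029 0.0925] [ 0.5617 -0.0077  0.085 ] [0.5852 0.0134 0.1056] ((574.754638671875, 2.8777952194213867), (21.295612335205078, 21.364065170288086), 29.21107292175293)
neck 350 [ 0.5177 -0.1554  0.0839] [ 0.5048 -0.1691  0.078 ] [ 0.5298 -0.1442  0.088 ] ((517.24365234375, -156.7505645751953), (23.702312469482422, 24.13496971130371), 4.623535633087158)
button 104 [ 0.5171 -0.1569  0.0877] [ 0.5103 -0.1637  0.0863] [ 0.5238 -0.1503  0.0895] ((517.0423583984375, -156.949462890625), (13.418359756469727, 13.294891357421875), 9.598731994628906)
body 71 [ 0.5212 -0.148   0.0392] [ 0.5049 -0.1629  0.035 ] [ 0.5316 -0.142   0.0439] ((521.31689453125, -149.06199645996094), (13.689343452453613, 30.310338973999023), 57.75183868408203)
0.068 47 [ 0.5877 -0.0039  0.0682] [0.028  0.0276 0.0037]
0.072 79 [ 0.5838 -0.0025  0.072 ] [0.0235 0.0274 0.0038]
0.076 128 [ 0.5867 -0.0008  0.0758] [0.0179 0.0229 0.0039]
0.08 45 [0.5722 0.0016 0.0803] [0.0278 0.0235 0.0039]
0.084 112 [0.5742 0.0027 0.0843] [0.0191 0.023  0.0039]
0.088 130 [0.5794 0.0016 0.0877] [0.0156 0.0199 0.0039]
0.092 19 [0.5743 0.0024 0.0919] [0.0126 0.0073 0.0039]
0.096 17 [0.5713 0.0033 0.096 ] [0.007  0.0081 0.0036]
0.1 38 [0.568  0.0043 0.1003] [0.0097 0.0093 0.0037]
0.104 47 [0.5655 0.0057 0.1038] [0.0076 0.0066 0.0035]
```

View pics/w3.png

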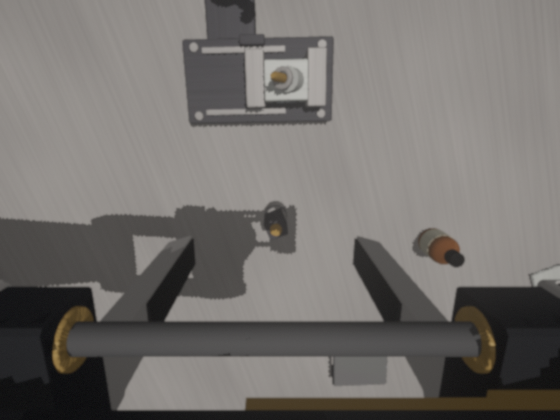

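Picture 4: the cell sits gripped between both jaws at (285,80), with the nipple tip at (278,75). The coupler stands at (275,222), clear between the fingers. The cell is at vise x = +20 mm, as it should be when clamped.

```bash
python3 - <<'E'
from h import *
for z in(.13,.046): print(go([.5172,-.1568,z],down(4.6)))
E
```

```text
[ 14.55   0.27   5.07 -21.83  -0.    -0.02]
[ 22.95   0.27   5.07 -21.83  -0.    -0.02]
```

Emit:
step_arm(deltas="4 0.1 2 -9 0 0 6;8 0.2 4 -18 0 0 6;12 0.27 5.07 -21.8 0 0 6;14.5 0.27 5.07 -21.8 0 0 6;14.5 0.27 5.07 -21.8 0 0 6")

```text
time_s: 11.92
position: [0.5157, -0.1565, 0.1279]
ee_rot: [0.518, 0.479, 0.521, -0.48]
ft_force: [-1.2, -0.2, 0.5]
gripper_width: 0.0602
```

Emit:
step_arm(deltas="0 0 0 0 0 0 6;1.5 0 0 0 0 0 6;3 0 0 0 0 0 6;4 0 0 0 0 0 6;4 0 0 0 0 0 6")

```text
time_s: 12.55
position: [0.5163, -0.1575, 0.0886]
ee_rot: [0.518, 0.48, 0.52, -0.48]
ft_force: [0.9, -0.7, -0.2]
gripper_width: 0.0601
```

```bash
python3 - <<'E'
from h import *
print(state()["position"],go([.5172,-.1568,.046],down(4.6)))
E
```

```text
[ 0.5163 -0.1575  0.0886] [ 4.26  0.11 -0.05 -0.12 -0.08  0.16]
```

Emit:
step_arm(deltas="1.5 0.05 0 0 0 0 6;3 0.05 0 0 0 0 6;4.2 0.05 0 0 0 0 6;4.2 0.05 0 0 0 0 6")

```text
time_s: 13.05
position: [0.5166, -0.1574, 0.0465]
ee_rot: [0.518, 0.48, 0.52, -0.48]
ft_force: [0.5, -0.2, -1.1]
gripper_width: 0.0601
```

Emit:
step_arm(deltas="0 0 0 0 0 0 2;0 0 0 0 0 0 1.5;0 0 0 0 0 0 1.5;0 0 0 0 0 0 1.5", squeeze=50)

```text
time_s: 13.55
position: [0.5177, -0.1579, 0.0486]
ee_rot: [0.519, 0.48, 0.519, -0.48]
ft_force: [2.9, 0.5, 8.4]
gripper_width: 0.0238
```

```bash
python3 - <<'E'
from h import *
s=state();print(s["position"],s["ft_force"],s["gripper_width"],s["joint_positions"]);print(rot(s).as_matrix())
E
```

```text
[ 0.5177 -0.1579  0.0486] [2.9036 0.4542 8.4394] 0.023759102112427564 [-0.4006  0.1521  1.6169 -0.0003  1.3723 -0.4788]
[[ 0.0001  0.9969  0.0781]
 [-0.0004  0.0781 -0.9969]
 [-1.      0.0001  0.0004]]
```

Emit:
step_arm(deltas="-1.5 0 0 0 0 0 1.5;-4 0 0 0 0 0 1.5;-8 0 0 0 0 0 1.5;-11 0 0 0 0 0 1.5;-12 0 0 0 0 0 1.5")

```text
time_s: 14.18
position: [0.5188, -0.1582, 0.1712]
ee_rot: [0.521, 0.481, 0.518, -0.479]
ft_force: [-0.3, -0.5, -2.4]
gripper_width: 0.0236
```

Emit:
step_arm(deltas="0 0 0 0 0 0 1.5;0 0 0 0 0 0 1.5")

```text
time_s: 14.42
position: [0.5168, -0.1574, 0.1663]
ee_rot: [0.518, 0.48, 0.52, -0.481]
ft_force: [-0.0, 0.6, -2.4]
gripper_width: 0.0238
```

```bash
python3 - <<'E'
from h import *
s=state();print(s["position"],s["ft_force"],s["gripper_width"])
a=get_image("side");w=cloud(a);c=w.reshape(-1,3)
t=s["position"];b=c[(abs(c[:,0]-t[0])<.04)&(abs(c[:,1]-t[1])<.04)&(c[:,2]>t[2]-.07)&(c[:,2]<t[2]-.002)]
print(len(b),b.min(0),b.max(0)); 
z0=b[:,2].min()
for z in np.arange(z0,z0+.05,.004):
    q=b[(b[:,2]>=z)&(b[:,2]<z+.004)]; print(round(z,4),len(q),q[:,0].min(),q[:,0].max(),q[:,1].min(),q.mean(0)) if len(q) else 0
f=a["frame"];K=a["K"];T=np.linalg.inv(a["world_from_camera"]);pc=T[:3,:3]@t+T[:3,3];u,v=(K@pc)[:2]/pc[2];u,v=int(u),int(v)
cr=f[max(0,v-70):v+70,max(0,u-90):u+90,::-1];cv2.imwrite("pics/side1.png",cv2.resize(cr,None,fx=4,fy=4,interpolation=cv2.INTER_CUBIC))
E
```

```text
[ 0.5168 -0.1574  0.1663] [-0.0106  0.6253 -2.4245] 0.023805307233275553
227 [ 0.5022 -0.1731  0.1188] [ 0.532  -0.1545  0.1643]
0.1188 13 0.5025866360929087 0.5316164627088642 -0.1715879614492446 [ 0.5176 -0.1671  0.1214]
0.1228 20 0.5027488127591939 0.5292442121552557 -0.17086230500087507 [ 0.516  -0.1678  0.1248]
0.1268 21 0.5029016132472822 0.5320154700879434 -0.17161708138033582 [ 0.5195 -0.1667  0.1288]
0.1308 17 0.5032036951158229 0.5297573177692123 -0.17065341580220228 [ 0.5162 -0.1676  0.1327]
0.1348 20 0.5034033151576854 0.5300184179636206 -0.17314377033260397 [ 0.5166 -0.1675  0.1365]
0.1388 21 0.5037084895890216 0.5301391605570724 -0.17218362482131888 [ 0.5162 -0.168   0.1407]
0.1428 16 0.5039039400776271 0.530259232148298 -0.17121795220978553 [ 0.5181 -0.1681  0.1446]
0.1468 19 0.502154818022302 0.5303884345068436 -0.17275604784847454 [ 0.5171 -0.1684  0.1486]
0.1508 24 0.5024031366035374 0.5306260332930806 -0.17296032307938702 [ 0.5165 -0.1685  0.1528]
0.1548 27 0.5024992643549017 0.5308977278258149 -0.17125293542054154 [ 0.5167 -0.1669  0.1569]
0.1588 21 0.5027762393399661 0.5311457001377707 -0.17175624901073816 [ 0.5173 -0.1654  0.1604]
0.1628 8 0.5072899123991121 0.5266790537704675 -0.1691761705196836 [ 0.5164 -0.1681  0.1635]
```

View pics/side1.png

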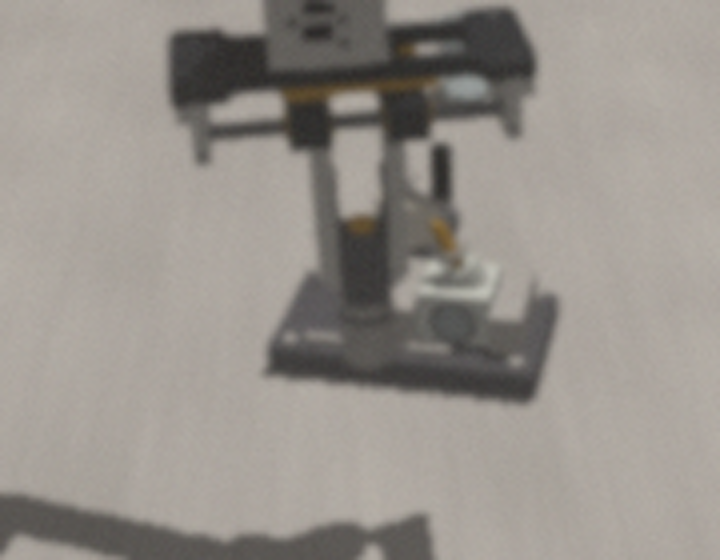

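The side view shows the coupler hanging upright in the fingers, with its mouth 48 mm beyond the TCP.

```bash
cat >> h.py <<'E'
a=np.radians(-16.8);vx=np.array([np.cos(a),np.sin(a),0]);Z=np.array([0,0,1.]);t=.45
n=-np.sin(t)*vx+np.cos(t)*Z; root=np.array([.5788,.0023,.072])
X=-n;Y=np.cos(t)*vx+np.sin(t)*Z;M=np.c_[X,Y,np.cross(X,Y)]
def tcp(s,h=.048): return root+n*(s+h)
E
python3 - <<'E'
from h import *
print(tcp(.075),go(tcp(.075),M)); print(M)
E
```

```text
[0.5276 0.0178 0.1828] [ -1.63   2.44 -17.38  20.91  -4.85  25.69]
[[ 0.4164  0.862  -0.289 ]
 [-0.1257 -0.2603 -0.9573]
 [-0.9004  0.435   0.    ]]
```

Emit:
step_arm(deltas="-3 0.5 -2 5 -1.2 6.2 1.5;-5 1 -6 10 -2.4 12.5 1.5;-5 1.8 -10 15 -3.6 19 1.5;-5 2.4 -13.5 20.9 -4.85 25.7 1.5;-5 2.4 -15 20.9 -4.85 25.7 1.5")

```text
time_s: 15.1
position: [0.5264, -0.0037, 0.2142]
ee_rot: [0.538, 0.646, 0.286, -0.459]
ft_force: [0.7, -0.3, -3.1]
gripper_width: 0.0238
```

Emit:
step_arm(deltas="0 0 0 0 0 0 1.5;0 0 0 0 0 0 1.5")

```text
time_s: 15.35
position: [0.5298, -0.007, 0.2175]
ee_rot: [0.538, 0.647, 0.283, -0.459]
ft_force: [-0.8, -0.5, -2.8]
gripper_width: 0.0236
```

```bash
python3 - <<'E'
from h import *
print(state()["position"],state()["ft_force"],go(tcp(.075),M),go(tcp(.05),M))
E
```

```text
[ 0.5298 -0.007   0.2175] [-0.7803 -0.4838 -2.7756] [ 2.72 -2.35 -2.31  0.01  0.07 -0.14] [ 5.22 -2.36 -2.31  0.01  0.07 -0.14]
```

Emit:
step_arm(deltas="1 -2.35 -2.3 0 0 0 1.5;3.2 -2.35 -2.3 0 0 0 1.5;4.7 -2.35 -2.3 0 0 0 1.5;4.7 -2.35 -2.3 0 0 0 1.5;4.7 -2.35 -2.3 0 0 0 1.5")

```text
time_s: 15.98
position: [0.5366, 0.0151, 0.1665]
ee_rot: [0.539, 0.648, 0.282, -0.458]
ft_force: [0.2, 0.4, -3.2]
gripper_width: 0.0238
```

```bash
python3 - <<'E'
from h import *
s=state();print(s["position"],s["ft_force"],go(tcp(.055),M))
im=[]
for nm in("side","wrist"):
    p=get_image(nm);f=p["frame"][:,:,::-1].copy()
    K=p["K"];T=np.linalg.inv(p["world_from_camera"])
    def px(P): c=T[:3,:3]@P+T[:3,3];q=K@c;return q[:2]/q[2]
    u,v=px(root+n*.045).astype(int);print(nm,u,v)
    x0,y0=max(0,u-60),max(0,v-60);k=5 if nm=="side" else 3
    if nm=="wrist":x0,y0=max(0,min(u-100,360)),max(0,min(v-100,220))
    w=120 if nm=="side" else 200
    im.append(cv2.resize(f[y0:y0+w,x0:x0+w],(400,400),interpolation=cv2.INTER_CUBIC))
    c=cloud(p);
    # nipple & mouth in the stem frame
    r=c.reshape(-1,3)-root;r=r[~np.isnan(r[:,0])];L=np.c_[r@Y,r@M[:,2],r@n];L=L[(abs(L[:,0])<.03)&(abs(L[:,1])<.03)]
    for lo in np.arange(.004,.105,.006):
        q=L[(L[:,2]>lo)&(L[:,2]<lo+.006)]
        if len(q)>2: print(round(lo,3),len(q),"Y",q[:,0].min().round(4),q[:,0].max().round(4),"Z",q[:,1].min().round(4),q[:,1].max().round(4))
cv2.imwrite("pics/pre.png",np.hstack(im))
E
```

```text
[0.5366 0.0151 0.1665] [ 0.1789  0.3781 -3.1864] [ 0.12 -0.14  0.01 -0.04  0.04 -0.28]
side 259 195
0.004 4 Y -0.025 0.0051 Z -0.018 0.0066
0.01 27 Y -0.0104 0.0127 Z -0.0065 0.0125
0.016 13 Y -0.0091 0.0105 Z -0.0076 0.0063
0.022 7 Y -0.0025 0.0059 Z -0.0014 0.0059
0.028 7 Y -0.0032 0.0047 Z -0.0018 0.0074
0.034 5 Y -0.0018 0.0032 Z 0.0004 0.0041
0.058 21 Y -0.01 0.0173 Z -0.0066 0.014
0.064 29 Y -0.0095 0.0179 Z -0.0076 0.0155
0.07 24 Y -0.0071 0.0175 Z -0.007 0.0129
0.076 27 Y -0.0114 0.0179 Z -0.0074 0.0152
0.082 24 Y -0.0077 0.0178 Z -0.0008 0.0156
0.088 27 Y -0.0108 0.0187 Z -0.0072 0.0164
0.094 29 Y -0.0092 0.0172 Z -0.0069 0.016
0.1 27 Y -0.008 0.0148 Z -0.0122 0.0134
wrist 270 222
0.004 19 Y -0.005 0.009 Z -0.0108 -0.0004
0.01 198 Y -0.0118 0.0107 Z -0.0116 0.0018
0.052 11 Y -0.0096 0.0135 Z -0.0158 -0.0096
0.058 81 Y -0.0118 0.0156 Z -0.0161 -0.0058
0.064 87 Y -0.0122 0.0167 Z -0.0162 -0.0034
0.07 98 Y -0.0111 0.0154 Z -0.016 -0.0079
0.076 92 Y -0.0113 0.0158 Z -0.0162 -0.0066
0.082 64 Y -0.013 0.0146 Z -0.0168 -0.0047
0.088 201 Y -0.0122 0.0164 Z -0.0169 -0.0042
0.094 186 Y -0.0117 0.0153 Z -0.0158 -0.0058
0.1 154 Y -0.015 0.018 Z -0.0136 -0.0089
```

View pics/pre.png

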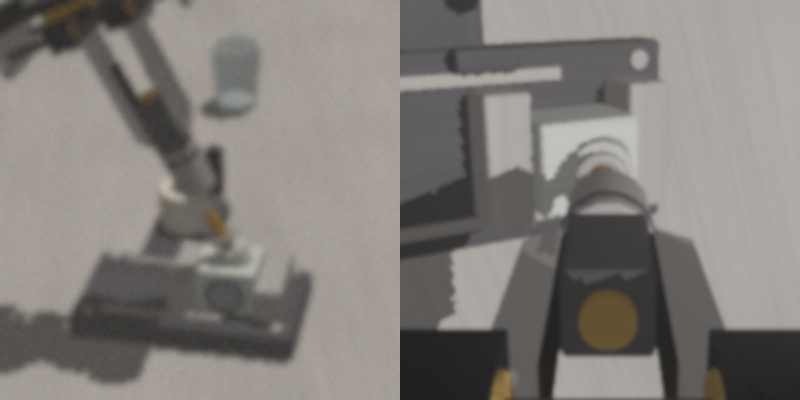

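Picture 6 shows the coupler aligned above the brass stem: tip at about (213,215) in the left half, and the mouth covering the stem in the right half. The clouds put it +2 mm off along tool y and about -0.7 mm along z, so I correct that and go in.

Emit:
step_arm(deltas="0 -0.2 0.07 0 0 0 1.5;0.7 -0.2 0.07 0 0 0 1.5;1.4 -0.2 0.07 0 0 0 1.5;2.1 -0.2 0.07 0 0 0 1.5;2.5 -0.2 0.07 0 0 0 1.5")

```text
time_s: 16.7
position: [0.5445, 0.0123, 0.1413]
ee_rot: [0.538, 0.647, 0.283, -0.459]
ft_force: [0.3, -0.8, -3.4]
gripper_width: 0.0238
```

Emit:
step_arm(deltas="0.4 0 0 0 0 0 1.5;0.7 0 0 0 0 0 1.5;1 0 0 0 0 0 1.5;1.2 0 0 0 0 0 1.5")

```text
time_s: 17.2
position: [0.5498, 0.0109, 0.1315]
ee_rot: [0.539, 0.648, 0.283, -0.458]
ft_force: [1.0, -0.0, -3.2]
gripper_width: 0.0235
```

```bash
cat > ck.py <<'E'
from h import *
s=state();r=s["position"]-root;f=s["ft_force"]
print("t",s["time_s"],"s(mouth)",r@n-.048,"Y",r@Y,"Z",r@M[:,2],"F n,Y,Z",f@n,f@Y,f@M[:,2],"rot",go(s["position"],M)[3:],s["gripper_width"])
E
python3 ck.py
```

```text
t 17.2 s(mouth) 0.018746452265440847 Y -0.0013934679266255291 Z 0.0001906078510380725 F n,Y,Z -3.26898050559741 -0.5609248558928039 -0.25419289102917747 rot [ 0.02  0.02 -0.23] 0.023544324854243875
```

Emit:
step_arm(deltas="0.2 0 0 0 0 0 1.5;0.4 0 0 0 0 0 1.5;0.6 0 0 0 0 0 1.5;0.8 0 0 0 0 0 1.5;0.8 0 0 0 0 0 1.5")

```text
time_s: 17.82
position: [0.5526, 0.0101, 0.1257]
ee_rot: [0.539, 0.648, 0.283, -0.458]
ft_force: [-8.5, 2.2, 5.7]
gripper_width: 0.0236
```

```bash
python3 ck.py
```

```text
t 17.825 s(mouth) 0.012263360814661055 Y -0.0012162355330474107 Z 8.985036712549223e-05 F n,Y,Z 9.003180293041023 -5.431523686947347 0.3153712697642454 rot [ 0.01  0.02 -0.2 ] 0.023560816202726355
```

Emit:
step_arm(deltas="0.1 -0.1 0 0 0 0 1.5;0.2 -0.1 0 0 0 0 1.5;0.3 -0.1 0 0 0 0 1.5;0.3 -0.1 0 0 0 0 1.5")

```text
time_s: 18.32
position: [0.5537, 0.0098, 0.1232]
ee_rot: [0.539, 0.648, 0.283, -0.458]
ft_force: [-5.7, 0.8, 6.1]
gripper_width: 0.0235
```

```bash
python3 ck.py
```

```text
t 18.325 s(mouth) 0.009493437370256867 Y -0.001341432873828545 Z 9.600168966332236e-05 F n,Y,Z 7.985645626417599 -2.438384382387771 0.8331937281820382 rot [ 0.01  0.01 -0.32] 0.02354771717423502
```

Emit:
step_arm(deltas="0.15 -0.05 0 0 0 0 1.5;0.3 -0.05 0 0 0 0 1.5;0.4 -0.05 0 0 0 0 1.5;0.4 -0.05 0 0 0 0 1.5")

```text
time_s: 18.82
position: [0.5549, 0.0095, 0.1207]
ee_rot: [0.539, 0.648, 0.282, -0.458]
ft_force: [-13.0, 1.9, 12.8]
gripper_width: 0.0239
```

```bash
python3 ck.py
```

```text
t 18.825 s(mouth) 0.00673938310377574 Y -0.0013078579640299778 Z 2.1404274586915763e-05 F n,Y,Z 17.21516887538954 -6.131088166384616 1.890930250149614 rot [-0.    0.   -0.34] 0.02390020411441696
```

Emit:
step_arm(deltas="0.1 -0.1 0 0 0 0 1.5;0.2 -0.15 0 0 0 0 1.5;0.2 -0.15 0 0 0 0 1.5;0.2 -0.15 0 0 0 0 1.5", squeeze=60)

```text
time_s: 19.32
position: [0.5549, 0.0095, 0.1206]
ee_rot: [0.539, 0.649, 0.282, -0.457]
ft_force: [-18.7, 2.6, 20.7]
gripper_width: 0.024
```

```bash
python3 ck.py; python3 - <<'E'
from h import *
im=[]
for nm in("side","wrist"):
    p=get_image(nm);f=p["frame"][:,:,::-1].copy();K=p["K"];T=np.linalg.inv(p["world_from_camera"])
    c=T[:3,:3]@(root+n*.03)+T[:3,3];u,v=((K@c)[:2]/c[2]).astype(int)
    h=50 if nm=="side" else 80
    im.append(cv2.resize(f[max(0,v-h):v+h,max(0,u-h):u+h],(400,400),interpolation=cv2.INTER_CUBIC))
    r=cloud(p).reshape(-1,3)-root;r=r[~np.isnan(r[:,0])];L=np.c_[r@Y,r@M[:,2],r@n];L=L[(abs(L[:,0])<.03)&(abs(L[:,1])<.03)]
    for lo in np.arange(-.004,.07,.004):
        q=L[(L[:,2]>lo)&(L[:,2]<lo+.004)]
        if len(q)>2: print(nm,round(lo,3),len(q),"Y",q[:,0].min().round(4),q[:,0].max().round(4),"Z",q[:,1].min().round(4),q[:,1].max().round(4))
cv2.imwrite("pics/fin.png",np.hstack(im))
E
```

```text
t 19.325 s(mouth) 0.0066048619309834675 Y -0.0013912540340254504 Z 5.014347209288856e-06 F n,Y,Z 26.794342704459215 -7.8067357163187046 2.9099281761557005 rot [-0.   -0.   -0.47] 0.023987699761443503
side -0.004 34 Y -0.027 0.0151 Z -0.0069 0.0255
side 0.0 40 Y -0.027 0.0134 Z -0.0142 0.0232
side 0.004 15 Y -0.0244 0.0121 Z -0.0015 0.0155
side 0.008 13 Y -0.0078 0.0143 Z -0.0008 0.0134
side 0.012 13 Y -0.0091 0.0143 Z -0.0038 0.0152
side 0.016 16 Y -0.012 0.015 Z -0.0089 0.0144
side 0.02 18 Y -0.0105 0.0133 Z -0.0039 0.0171
side 0.024 15 Y -0.0117 0.0142 Z -0.006 0.0154
side 0.028 15 Y -0.0089 0.0149 Z -0.0009 0.0133
side 0.032 16 Y -0.0119 0.0139 Z -0.0007 0.0148
side 0.036 16 Y -0.0094 0.0146 Z -0.0021 0.0143
side 0.04 19 Y -0.0147 0.0147 Z -0.0044 0.0132
side 0.044 18 Y -0.0102 0.0136 Z -0.0084 0.0171
side 0.048 17 Y -0.01 0.012 Z -0.0061 0.0128
side 0.052 16 Y -0.0093 0.0117 Z -0.0097 0.0128
side 0.056 14 Y -0.0148 0.0137 Z 0.005 0.0126
side 0.06 22 Y -0.0194 0.0194 Z 0.0006 0.0131
side 0.064 28 Y -0.0218 0.0244 Z -0.0109 0.013
side 0.068 23 Y -0.0235 0.0234 Z -0.0025 0.0131
wris
[... 239 characters left out ...]
wrist 0.016 63 Y -0.0142 0.0123 Z -0.0158 -0.0075
wrist 0.02 60 Y -0.0146 0.0127 Z -0.0158 -0.0061
wrist 0.024 63 Y -0.0137 0.0123 Z -0.0159 -0.0074
wrist 0.028 67 Y -0.0143 0.0121 Z -0.016 -0.0075
wrist 0.032 20 Y -0.0106 0.0137 Z -0.0158 -0.0057
wrist 0.036 131 Y -0.0158 0.0134 Z -0.0166 -0.0036
wrist 0.04 104 Y -0.0149 0.0133 Z -0.0162 -0.0054
wrist 0.044 149 Y -0.014 0.0124 Z -0.0157 -0.0058
wrist 0.048 92 Y -0.0131 0.0107 Z -0.0132 -0.0107
wrist 0.052 103 Y -0.0168 0.0134 Z -0.0133 -0.0086
wrist 0.056 150 Y -0.0211 0.0181 Z -0.0134 -0.0085
wrist 0.06 206 Y -0.024 0.022 Z -0.0136 -0.0088
wrist 0.064 217 Y -0.0247 0.0226 Z -0.0133 -0.0087
wrist 0.068 243 Y -0.0247 0.0224 Z -0.0135 -0.0086
```

View pics/fin.png

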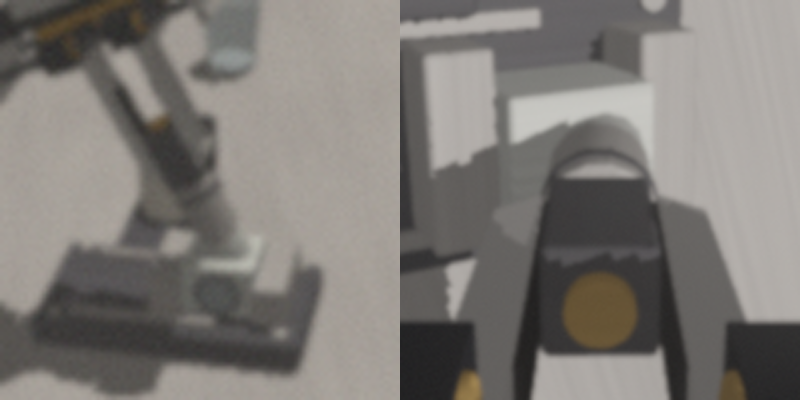

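Picture 7 shows the coupler seated over the stem down to the cell's boss at about (225,240), with the body's top at 46 mm, so the mouth is at 6 mm, the collar stop. I'll ease to a moderate hold.

Emit:
step_arm(deltas="-0.1 0 0 0 0 0 1.5;-0.2 0 0 0 0 0 1.5;-0.2 0 0 0 0 0 1.5;-0.2 0 0 0 0 0 1.5;-0.2 0 0 0 0 0 1.5")

```text
time_s: 20.05
position: [0.5547, 0.0096, 0.1207]
ee_rot: [0.54, 0.649, 0.282, -0.457]
ft_force: [-8.9, 0.1, 10.9]
gripper_width: 0.0233
```

```bash
python3 ck.py; python3 - <<'E'
from h import *
p=get_image("wrist")
c=cloud(p).reshape(-1,3)
b=c[(abs(c[:,2]-.062)<.004)&(c[:,0]>.54)&(c[:,0]<.62)&(abs(c[:,1])<.04)]
print("blocktop",len(b),b.min(0),b.max(0))
k=c[(c[:,2]>.1)&(c[:,2]<.113)&(c[:,0]>.53)&(c[:,0]<.62)&(c[:,1]>.07)&(c[:,1]<.2)];print("knob",len(k),k.mean(0) if len(k) else 0)
E
```

```text
t 20.05 s(mouth) 0.006774311348111635 Y -0.0015192345629483337 Z 2.1759160692062337e-05 F n,Y,Z 13.559243486904899 -2.963685769495905 2.476554205021715 rot [ 0.01 -0.01 -0.51] 0.02330068719512167
blocktop 1486 [ 0.5516 -0.0172  0.058 ] [0.6084 0.0292 0.066 ]
knob 745 [0.5722 0.1023 0.107 ]
```

```bash
python3 -c "
from h import *
job_done()"; python3 ck.py
```

```text
the job is handed in; nothing more can be done
the job is handed in; nothing more can be done
```

I finished both parts in order and handed the job in at about 20 s of robot time, with the gripper still holding the coupler down on the nipple.

- **Vise:** I turned the crank clockwise about 140° until the knob stopped and the push reached about 21 N, above the 18 N that clamps tight. The wrist camera then showed the cell at vise x = +20 mm, square to within about a degree. A last look showed the knob still where I left it.
- **Coupler:** I gripped it by the neck and pressed it onto the stem at the 0.45 rad tilt. Resistance rose to about 12 N, dropped, then went hard at a mouth position of about 6.6 mm. An extra 10 N moved it only 0.1 mm, so it was at the stop. The camera also put the mouth at about 6 mm, which is the stop position.
- **Final hold:** I eased the push from about 30 N to about 16 N. The mouth read 6.8 mm, the tilt was within 0.5°, and the grip was set at 60 N.
- **Bystanders:** I did not touch the bottle, slide box or beaker, and did not measure them again at the end.

**What did not match exactly:**
- A sideways force of about 3 N (8 N at the hardest push) stayed along the tilt direction. Shifting the tool sideways eased it at first but did not remove it.
- Early on, the scene camera's coupler detection was really the cell, and I dropped it.
- The collar's snap was inferred from force and position, because the collar itself was hidden by the coupler.

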